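Scan the pick-up barcode behind a takeaway box

TASK

The green-banded takeaway box is blocking the barcode tag on the pick-up stand: slide it along the counter, without lifting or tipping it, out of the way so that it stands close beside the orange-banded box (a gap of about three centimetres). Then take the hand scanner from its charging dish, aim it squarely at the middle of the barcode with its window about 10 cm from the tag, hold it steady there for two seconds, and stand it upright back in the dish, fully seated. Do not knock or shift the orange-banded box, the red syrup bottle, the tumbler, the porcelain cups or the dessert cup.

Things in the scene. Friction and masses are not known exactly. Their poses are not given: they have to be found in the camera images.
- tag (a point): Centre of the white barcode tag (76 x 50 mm), 95 mm above the counter, on a fixed grey panel (130 wide, 170 mm high) that leans back 25 degrees; lower edge 35 mm nearer the robot than this point, upper edge 35 mm farther. x: straight out of the tag (towards the robot's side, 25 degrees upward); y: level along the tag, to the robot's right; z: up the panel. Wooden foot 10 mm high.
- box_a_mid (a point): Centre (44 mm above its underside) of the loose takeaway box with a green band that stands in front of the tag: cardboard, 110 (its x) x 100 (its y) x 88 mm high, vertical sides, 0.2 to 0.4 kg. Too wide to grasp; slides when pushed low. z up.
- box_b_mid (a point): Centre of the other takeaway box, same size, orange band; loose, not to be moved. It stands to one side of the tag (which side varies), about 260 mm along the tag's y and 45 mm in front of it. At a gap of 30 mm the two box centres are 130 to 140 mm apart. z up.
- scanner_head (a point): Centre of the hand scanner's grey head, 125 mm above its underside, 4 mm ahead of its upright axis. Head: 78 long, 46 wide (flat parallel sides, grasp here), 42 mm high, nosed 25 degrees down; below it a handle 32 mm thick and a round foot 72 mm across. Total height about 161 mm; 0.25 kg. Axes of the upright scanner: x level, where the head looks; y across the head; z up.
- window (a point): Centre of the red window on the scanner's nose. x is the scanning beam: with the scanner upright it points 25 degrees below level, so an upright scanner can be square to the tag. Seen from the scanner_head point it lies 37.5 mm along that frame's x and 17.5 mm below. y across the head.
- scanner_foot (a point): Centre of the flat underside of the scanner's foot, 125 mm below the head's centre, on the upright axis. The foot is a cone, 52 mm across at the underside and 72 mm across at 17 mm height. Axes as the upright scanner.
- dish_floor (a point): Centre of the inner floor of the fixed black concave charging dish (on a grey disc 110 mm across), 6 mm above the counter; rim 84 mm across, 24 mm above the counter, inside narrowing to 55 mm at the floor so that the foot centres itself. The foot point of a seated scanner lies here; any yaw will do.
- syrup: Red syrup bottle, 68 mm across, 281 mm high, origin at the centre of its underside; stands on the side of the tag opposite the orange-banded box. Not to be disturbed.
- tumbler: Steel tumbler with straw, 94 mm across, 238 mm high with the straw, origin at the centre of its underside; stands across the counter from the dish. Not to be disturbed.
- cups: Two stacked white porcelain cups, 82 mm across, 89 mm high, origin at the centre of the underside. Not to be disturbed.
- dessert: White lidded dessert cup with green topping, 84 mm across, 90 mm high, origin at the centre of its underside. Not to be disturbed.
Mind the look-alikes: they are no part of the job. Leave any pink look-alike of the part that bears scanner_head alone.

How it is judged:
By the outcome, as a careful person would: the job done as asked, in the order asked, and still so for the second after the job is handed in, with the robot touching nothing.
It also fails if it takes over 70 s, if anything falls off the work surface, if the arm or the gripper's body presses on something with over 40 N, if the wrist force passes 120 N, or if a joint passes its speed limit or range.

ROBOT

A 6-joint arm with a two-finger parallel gripper is mounted at the origin on a cart in front of the work surface, level with it; the furniture and walls round the work are solid. World frame = base frame: x ahead of the robot, y to its left, z up, the work surface at z = 0. Lengths are in m, angles in rad, forces in N, time in s.
With the tool pointing down it reaches from about 0.15 to 0.775 m from the base axis. Payload 6.1 kg.
Tool frame: the origin (TCP) lies at the very end of the fingers, on their centre line; the grasp point (between the pads) lies 19 mm behind it; z points along the fingers, y is the direction in which the jaws open and shut (so a half turn about z gives the same grasp; the last joint's range is limited). The gripper opens to 85 mm and grips with 20 to 120 N. Pads are 22 mm wide; open, the fingers measure 114 mm over their backs; the gripper's body (76 mm by 85 mm) begins 54 mm behind the grasp point. The pads swing forward as they close: fully open they stand 13 mm farther back than shut.
Start: joints at [1.232, 0.126, -0.04, 1.405, 0, 1.571], TCP at [0.174, 0.495, 0.231] pointing down, gripper open.
Joint ranges: [-2.72, 2.72], [-0.95, 1.95], [-1.27, 1.35], [-1.78, 2.02], [-1.46, 1.47], [-3.14, 3.14]. Speed limits (rad/s): [2.39, 2.39, 3.01, 3.14, 3.14, 3.14].

INTERFACE

Orientations are given as [roll, pitch, yaw] about the fixed x, y, z axes, in that order (R = Rz(yaw) Ry(pitch) Rx(roll)).
In Python, from workcell import ctrl gives the robot as it stands. The module is installed in compiled form; this text tells all that it offers.
- The arm moves only by the tool step_arm, never from a script. Its argument "rows" is a list of rows, each a list of 7 numbers: the finger opening in m, from 0 to 0.0854, then the shift along the tool's x, y, z in m, then the turn, a rotation vector about the tool's x, y, z in degrees. A call has 1 to 20 rows; each row shifts and turns the commanded pose from where the row before left it, along the tool's axes as they then stand; what a row does not reach is not made up. A row lasts 1/10 s, in which the tool goes at most 50 mm and 8.59 degrees, less where a joint would pass 70% of its speed; a pose out of reach is approached as far as the arm can. A call is refused whole if a number of a shift passes 0.05 or a number of a turn 8.59, either way. A call with a gripper value outside its range is refused whole. The fingers move at their own pace and stop on an object; "grip_force" is the grip in N (left out, the last holds). Time passes only in rows, so rows that do not move let the fingers close. It gives the time, the measured TCP pose, the force and the opening at its end, in the units of the state.
- ctrl.get_obs(): the state, without advancing time (a new reading comes with each control period).
- ctrl.capture(name): name is "scene" or "top" or "wrist"; returns a dict with "color" (420x560x3 uint8, red, green, blue), "camera_matrix" (3x3 intrinsics, pixels), "T" (4x4, takes a point from camera to world coordinates). Camera axes: x right, y down, z forward; pixel columns grow to the right and rows downward; lengths in m; the calibration is good to about 2 mm. A picture is of the moment at which its call begins. There is no depth.
- ctrl.job_done(): hands the job in, once; it reports no verdict.
The state is a dict: "t": time; "q": joint angles; "joint_vel": joint speeds; "effort": joint torques, N m; "position": TCP position; "orientation": TCP orientation; "wrist_force": force on the tool from outside, world axes, zero at the start; "moment": the same for the moment, N m; "finger_gap": opening from 0.0 (shut) to 1.0 (fully open).
Only numpy, scipy, OpenCV 4.12 (cv2) and the standard library are available. Lean on these libraries where they do the work, as an engineer would, in place of code of your own. Each camera call takes 0.05 s, during which the arm holds its last target. There are 200 camera calls.

## Working session

There is one attempt and no reset: what is moved stays moved. The work goes in short steps, Python scripts to look and compute and a tool call to move; the robot and the scene stay as the last step left them, time stands still between calls to the robot, and variables do not carry over. Pictures are saved under pics/ and viewed, about 8 in all and at most 12, crops included, and the job is handed in when it is done.

Besides the shell and the picture viewer there is one more tool, called after ">>>" by a JSON object that holds its "op" and its "data". step_arm: Moves the arm, as the interface text tells. Its arguments: {"type":"object","properties":{"rows":{"type":"array"},"grip_force":{"type":"number"}},"required":["rows"]}

```bash
mkdir -p pics; cat > h.py <<'E'
import numpy as np, cv2
from workcell import ctrl
def snap(cam,fn):
    c=ctrl.capture(cam); cv2.imwrite('pics/'+fn+'.png',c['color'][:,:,::-1]); np.savez('pics/'+fn+'.npz',K=c['camera_matrix'],T=c['T']); return c
def onz(fn,u,v,z):
    d=np.load('pics/'+fn+'.npz'); T=d['T']; r=T[:3,:3]@np.linalg.solve(d['K'],[u,v,1]); o=T[:3,3]; return o+r*(z-o[2])/r[2]
def proj(fn,p):
    d=np.load('pics/'+fn+'.npz'); T=d['T']; c=T[:3,:3].T@(np.array(p)-T[:3,3]); q=d['K']@c; return q[:2]/q[2]
E
python3 - <<'E'
from h import *
for c in ['top','scene']:
    snap(c,c+'0'); d=np.load('pics/%s0.npz'%c); print(c,d['K'][0,0],d['T'].round(3).tolist())
a=[cv2.imread('pics/%s0.png'%c) for c in ['top','scene']]
cv2.imwrite('pics/top0b.png',cv2.resize(a[0],(800,600),interpolation=cv2.INTER_CUBIC))
cv2.imwrite('pics/scene0b.png',cv2.resize(a[1],(800,600),interpolation=cv2.INTER_CUBIC))
o=ctrl.get_obs();print(o)
E
```

```text
top 413.8590136552922 [[0.073, -0.971, 0.229, 0.332], [-0.997, -0.07, 0.02, 0.004], [-0.004, -0.23, -0.973, 1.363], [0.0, 0.0, 0.0, 1.0]]
scene 393.0663794177166 [[0.774, -0.319, 0.547, -0.068], [-0.633, -0.376, 0.677, -0.853], [-0.01, -0.87, -0.492, 0.736], [0.0, 0.0, 0.0, 1.0]]
{'t': 0.1, 'q': array([ 1.23197235e+00,  1.26336837e-01, -4.05331316e-02,  1.40539778e+00,
        1.43700270e-06,  1.57079612e+00]), 'joint_vel': array([-0.00095691, -0.0016272 ,  0.00288513, -0.0017566 ,  0.00111143,
       -0.00148618]), 'effort': array([-1.25940223e-03, -4.36905134e+01,  3.53605556e+01,  1.36426606e-02,
        9.43027544e-06, -6.87445876e-06]), 'position': array([0.17437249, 0.49479537, 0.23058538]), 'orientation': array([-3.14012123e+00, -1.43730860e-06,  2.80276889e+00]), 'wrist_force': array([ 0.5677764 ,  0.11597971, -0.30029929]), 'moment': array([-0.02114761, -0.07459   ,  0.02535113]), 'finger_gap': 0.9996867350450874}
```

View pics/top0b.png

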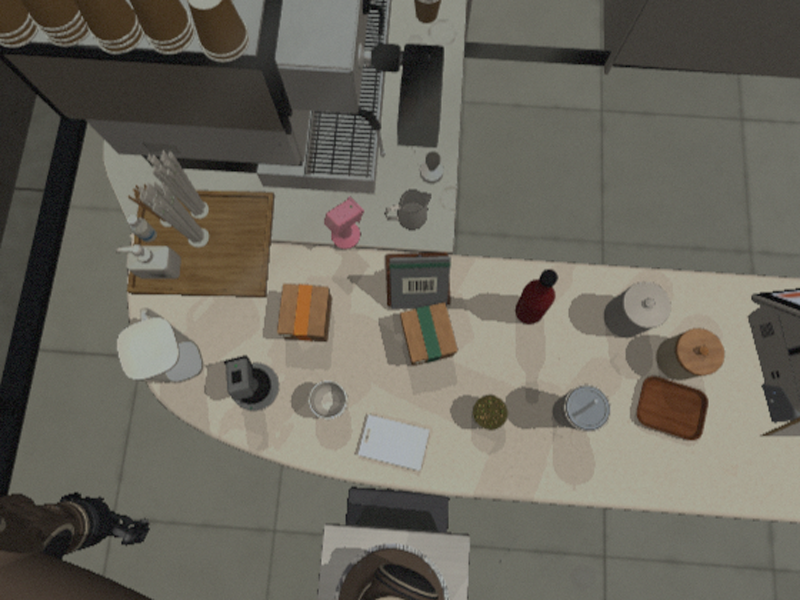

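View pics/scene0b.png

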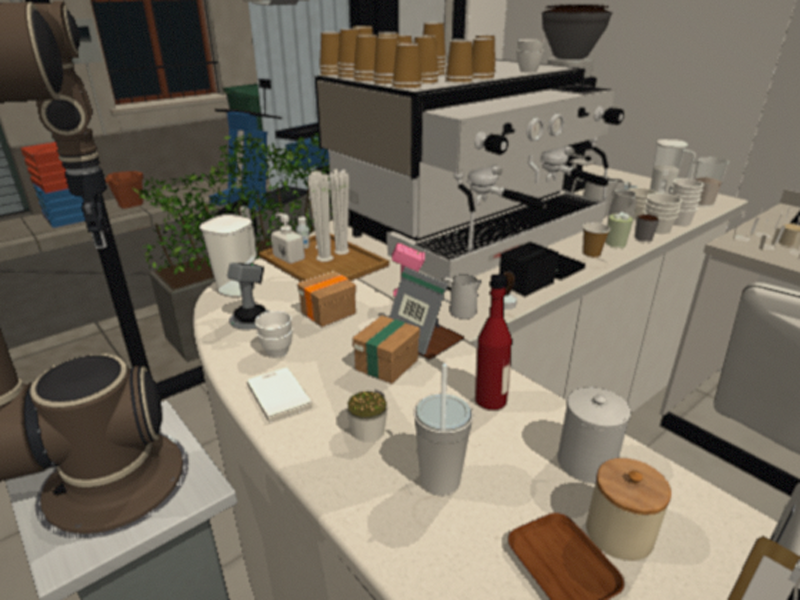

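The top view shows the green box at about (430,333), the orange box (304,312), the tag (420,285), the scanner on its dish (250,383), cups (326,400), dessert (490,411), syrup (535,305) and tumbler (585,408). The pink look-alike is at (345,220). I'll enlarge the working area.

```bash
python3 - <<'E'
import cv2
a=cv2.imread('pics/top0.png')[170:300,145:345]
a=cv2.convertScaleAbs(a,alpha=1.3)
cv2.imwrite('pics/c1.png',cv2.resize(a,None,fx=4,fy=4,interpolation=cv2.INTER_CUBIC))
E
```

```text
(no output)
```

View pics/c1.png

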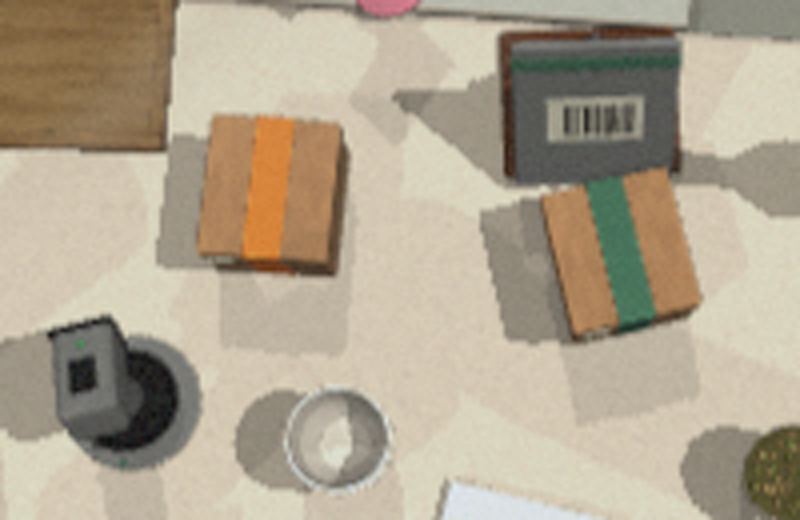

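The crop shows the box-top corners, the tag corners and the dish disc clearly. Converting them to positions.

```bash
python3 - <<'E'
from h import *
f=lambda u,v,z:onz('top0',(u+.5)/4-.5+145,(v+.5)/4-.5+170,z)
g=lambda u,v,z:onz('top0',u*.7,v*.7,z)
for n,P in dict(A=[(543,196),(668,171),(700,303),(578,335)],B=[(213,116),(343,125),(333,265),(199,253)]).items():
    p=np.array([f(u,v,.088) for u,v in P]);print(n,p.round(3)[:,:2].tolist(),p.mean(0).round(4),[round(float(np.degrees(np.arctan2(*(p[j]-p[i])[1::-1]))),1) for i,j in [(0,1),(3,2),(3,0),(2,1)]],np.linalg.norm(p-np.roll(p,1,0),axis=1).round(3))
p=[f(u,v,z) for u,v,z in [(550,96,.1177),(643,97,.1177),(641,142,.0723),(546,140,.0723)]];print('tag',np.round(p,4).tolist(),np.mean(p,0).round(4))
for u,v in[(133,402),(200,398),(130,468)]: print('dish',f(u,v,.006).round(3))
print('headtop',[f(u,v,z).round(3).tolist() for u,v,z in [(50,332,.14),(112,317,.14),(130,405,.14),(66,415,.14)]])
print('cups',f(338,438,.089),'dess',g(490,411,.088),'syr',g(549,277,.275),'tum',g(586,408,.19),'pad',g(365,415,0),g(430,430,0))
print('board right',f(165,148,.01),'panel',[f(u,v,z).round(3).tolist() for u,v,z in [(505,32,.01),(680,32,.01),(508,180,.02),(677,180,.02)]], 'machcounter',f(400,10,0))
E
```

```text
A [[0.614, 0.022], [0.642, -0.075], [0.538, -0.105], [0.506, -0.012]] [ 0.5751 -0.0425  0.088 ] [-74.3, -71.1, 17.9, 16.4] [0.113 0.101 0.108 0.098]
B [[0.66, 0.29], [0.661, 0.186], [0.547, 0.182], [0.549, 0.288]] [0.6044 0.2363 0.088 ] [-90.0, -91.0, 1.1, 1.8] [0.111 0.104 0.113 0.106]
tag [[0.6879, 0.0223, 0.1177], [0.6923, -0.0502, 0.1177], [0.6678, -0.0528, 0.0723], [0.6639, 0.0236, 0.0723]] [ 0.678  -0.0143  0.095 ]
dish [0.437 0.345 0.006]
dish [0.444 0.291 0.006]
dish [0.384 0.341 0.006]
headtop [[0.473, 0.379, 0.14], [0.488, 0.335, 0.14], [0.424, 0.313, 0.14], [0.413, 0.359, 0.14]]
cups [0.41439218 0.16465121 0.089     ] dess [ 0.41393817 -0.1824412   0.088     ] syr [ 0.66222855 -0.25802885  0.275     ] tum [ 0.42682875 -0.35435629  0.19      ] pad [0.39001794 0.08697323 0.        ] [ 0.36753112 -0.06204079  0.        ]
board right [0.64986315 0.34444281 0.01      ] panel [[0.773, 0.066, 0.01], [0.783, -0.083, 0.01], [0.641, 0.053, 0.02], [0.651, -0.087, 0.02]] machcounter [0.78935808 0.15909292 0.        ]
```

>>> {"op": "step_arm", "data": {"rows": [[0.04,0,0,0,0,0,7.66],[0.04,0,0,0,0,0,7.66],[0.04,0,0,0,0,0,7.66],[0.04,0,0,0,0,0,7.66],[0.04,0,0,0,0,0,7.66],[0.04,0,0,0,0,0,7.66],[0.04,0,0,0,0,0,7.66],[0.04,0,0,0,0,0,0]]}}

```text
t: 0.9
position: [0.1744, 0.4949, 0.2309]
orientation: [-3.141, 0.001, 1.867]
wrist_force: [-0.1, 0.2, 0.1]
finger_gap: 0.471
```

>>> {"op": "step_arm", "data": {"rows": [[0.04,-0.038,0.0118,0,0,0,0],[0.04,-0.038,0.0118,0,0,0,0],[0.04,-0.038,0.0118,0,0,0,0],[0.04,-0.038,0.0118,0,0,0,0],[0.04,-0.038,0.0118,0,0,0,0],[0.04,-0.038,0.0118,0,0,0,0],[0.04,-0.038,0.0118,0,0,0,0],[0.04,-0.038,0.0118,0,0,0,0],[0.04,-0.038,0.0118,0,0,0,0],[0.04,-0.038,0.0118,0,0,0,0],[0.04,-0.038,0.0118,0,0,0,0],[0.04,-0.038,0.0118,0,0,0,0],[0.04,-0.038,0.0118,0,0,0,0],[0.04,-0.038,0.0118,0,0,0,0],[0.04,-0.038,0.0118,0,0,0,0],[0.04,-0.038,0.0118,0,0,0,0],[0.04,-0.038,0.0118,0,0,0,0],[0.04,-0.038,0.0118,0,0,0,0],[0.04,-0.038,0.0118,0,0,0,0],[0.04,0,0,0,0,0,0]]}}

```text
t: 2.9
position: [0.6013, -0.1336, 0.2292]
orientation: [-3.14, 0.0, 1.866]
wrist_force: [-0.0, -0.5, 0.5]
finger_gap: 0.472
```

>>> {"op": "step_arm", "data": {"rows": [[0.04,0,0,0.033,0,0,0],[0.04,0,0,0.033,0,0,0],[0.04,0,0,0.033,0,0,0],[0.04,0,0,0.033,0,0,0],[0.04,0,0,0.033,0,0,0],[0.04,0,0,0.033,0,0,0],[0.04,0,0,0,0,0,0],[0.04,0,0,0,0,0,0]]}}

```text
t: 3.7
position: [0.5991, -0.1295, 0.0335]
orientation: [-3.14, -0.001, 1.869]
wrist_force: [-0.3, 0.1, 1.3]
finger_gap: 0.468
```

```bash
python3 - <<'E'
from h import *
snap('top','t1');a=cv2.imread('pics/t1.png')[170:290,205:365]
b=snap('wrist','w1')['color'][:,:,::-1]
cv2.imwrite('pics/t1c.png',cv2.resize(cv2.convertScaleAbs(a,alpha=1.3),None,fx=5,fy=5,interpolation=cv2.INTER_CUBIC))
E
```

```text
(no output)
```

View pics/t1c.png

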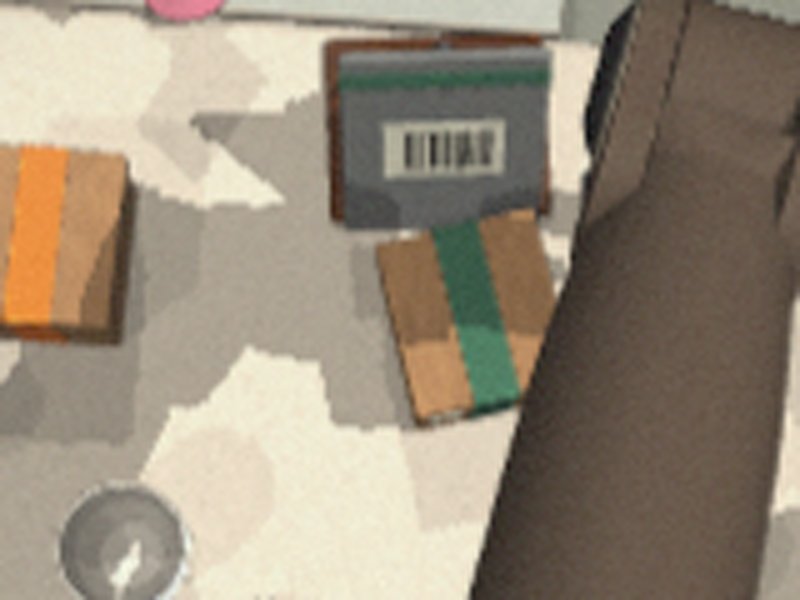

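The box hasn't moved (corner at (378,243)), and the arm is beside it. Now contact.

>>> {"op": "step_arm", "data": {"rows": [[0.04,0.006,0,0,0,0,0],[0.04,0.006,0,0,0,0,0],[0.04,0.006,0,0,0,0,0],[0.04,0.005,0,0,0,0,0],[0.04,0.005,0,0,0,0,0],[0.04,0.004,0,0,0,0,0],[0.04,0.004,0,0,0,0,0]]}}

```text
t: 4.5
position: [0.5892, -0.0956, 0.0334]
orientation: [3.141, 0.001, 1.867]
wrist_force: [0.8, -2.7, 0.5]
finger_gap: 0.469
```

>>> {"op": "step_arm", "data": {"rows": [[0.04,0.0069,0.0012,0,0,0,1],[0.04,0.0069,0.0012,0,0,0,1],[0.04,0.0069,0.001,0,0,0,1],[0.04,0.0069,0.001,0,0,0,1],[0.04,0.0069,0.0008,0,0,0,1],[0.04,0.0069,0.0008,0,0,0,1],[0.04,0.0069,0.0006,0,0,0,1],[0.04,0.0069,0.0005,0,0,0,1],[0.04,0.0069,0.0003,0,0,0,1],[0.04,0.0069,0.0002,0,0,0,1],[0.04,0.0069,0,0,0,0,1],[0.04,0.0069,0,0,0,0,1],[0.04,0.0069,0,0,0,0,1],[0.04,0.0069,-0.0002,0,0,0,1],[0.04,0.005,-0.0002,0,0,0,1],[0.04,0.003,0,0,0,0,0.6]]}}

```text
t: 6.1
position: [0.5781, 0.0095, 0.0333]
orientation: [-3.141, -0.0, 1.594]
wrist_force: [-0.1, -2.0, 0.0]
finger_gap: 0.47
```

```bash
python3 - <<'E'
from h import *
snap('top','t2');a=cv2.imread('pics/t2.png')[170:290,180:340]
cv2.imwrite('pics/t2c.png',cv2.resize(cv2.convertScaleAbs(a,alpha=1.3),None,fx=5,fy=5,interpolation=cv2.INTER_CUBIC))
E
```

```text
(no output)
```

View pics/t2c.png

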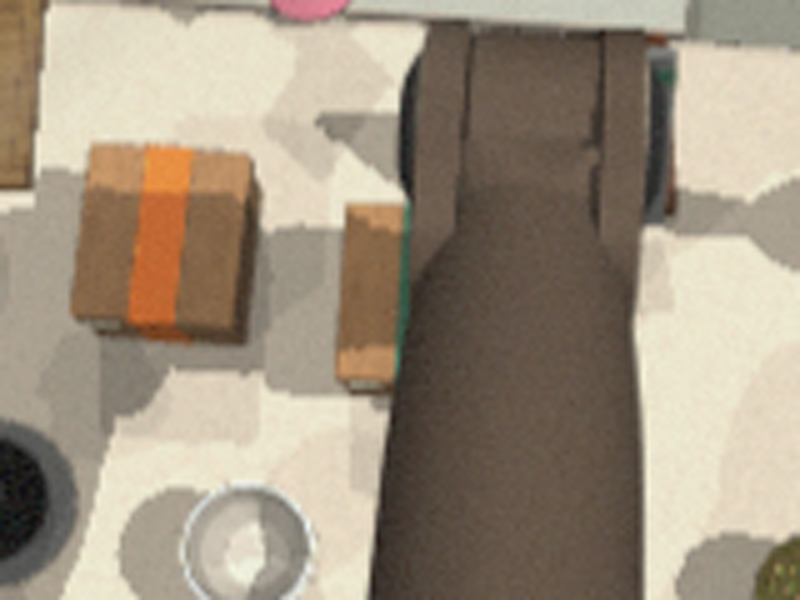

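```bash
python3 - <<'E'
from h import *
f=lambda u,v:onz('t2',(u+.5)/5-.5+180,(v+.5)/5-.5+170,.088).round(4)
for p in [(347,203),(337,380),(253,155),(243,320),(92,144),(72,315)]: print(p,f(*p))
E
```

```text
(347, 203) [0.6344 0.1236 0.088 ]
(337, 380) [0.5212 0.1197 0.088 ]
(253, 155) [0.6614 0.1862 0.088 ]
(243, 320) [0.5546 0.1818 0.088 ]
(92, 144) [0.6613 0.2895 0.088 ]
(72, 315) [0.55  0.289 0.088]
```

>>> {"op": "step_arm", "data": {"rows": [[0.04,0.004,0,0,0,0,0],[0.04,0.004,0,0,0,0,0],[0.04,0.004,0,0,0,0,0],[0.04,0.004,0,0,0,0,0],[0.04,0.004,0,0,0,0,0],[0.04,0.004,0,0,0,0,0],[0.04,0.003,0,0,0,0,0],[0.04,0.003,0,0,0,0,0],[0.04,0.002,0,0,0,0,0],[0.04,0.001,0,0,0,0,0],[0.04,0,0,0,0,0,0]]}}

```text
t: 7.25
position: [0.5774, 0.0423, 0.0333]
orientation: [3.142, -0.0, 1.595]
wrist_force: [0.3, -0.8, -0.0]
finger_gap: 0.47
```

>>> {"op": "step_arm", "data": {"rows": [[0.04,-0.01,0,0,0,0,0],[0.04,-0.02,0,0,0,0,0],[0.04,-0.03,0,0,0,0,0],[0.04,0,0,-0.03,0,0,0],[0.04,0,0,-0.04,0,0,0],[0.04,0,0,-0.05,0,0,0],[0.04,0,0,-0.05,0,0,0],[0.0854,0,0,-0.05,0,0,0],[0.0854,0,0,-0.05,0,0,0],[0.0854,0,0,0,0,0,0]]}}

```text
t: 8.25
position: [0.5807, -0.0186, 0.3113]
orientation: [3.13, 0.0, 1.594]
wrist_force: [-0.2, -0.3, 0.4]
finger_gap: 0.952
```

```bash
python3 - <<'E'
from h import *
from scipy.spatial.transform import Rotation as R
c=snap('wrist','w2'); snap('top','t3'); o=ctrl.get_obs()
Rt=R.from_euler('xyz',o['orientation']).as_matrix(); T=c['T']
print((Rt.T@(T[:3,3]-o['position'])).round(4),(Rt.T@T[:3,:3]).round(3).tolist(),c['camera_matrix'][0,0],o['q'].round(2))
a=cv2.imread('pics/t3.png')[170:290,145:305]
cv2.imwrite('pics/t3c.png',cv2.resize(cv2.convertScaleAbs(a,alpha=1.3),(400,300),interpolation=cv2.INTER_CUBIC))
b=cv2.imread('pics/w2.png')
cv2.imwrite('pics/m2.png',np.hstack([cv2.imread('pics/t3c.png'),cv2.resize(b,(400,300),interpolation=cv2.INTER_AREA)]))
E
```

```text
[ 0.0808  0.     -0.1493] [[-0.001, -0.949, -0.315], [1.0, -0.004, 0.008], [-0.009, -0.315, 0.949]] 358.30491456278804 [-0.03  0.25  0.27  1.59  0.    1.52]
```

View pics/m2.png

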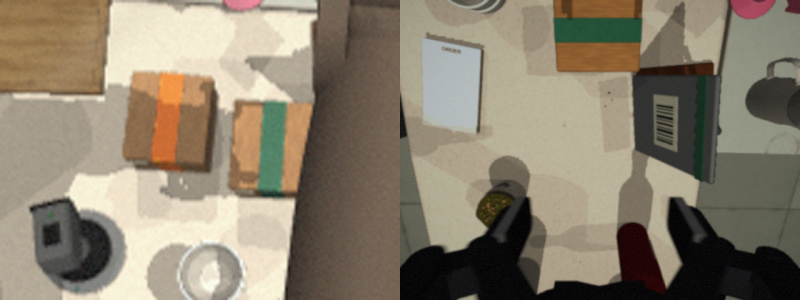

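Left: the boxes stand about 3 cm apart and parallel, with the orange one unmoved. Right: the tag is now clear at about (663,122) in the wrist view. Next, the scanner.

>>> {"op": "step_arm", "data": {"rows": [[0.0854,0,0,0,0,0,8.2],[0.0854,0,0,0,0,0,8.2],[0.0854,0,0,0,0,0,8.2],[0.0854,0,0,0,0,0,8.2],[0.0854,0,0,0,0,0,8.2],[0.0854,0,0,0,0,0,8.2],[0.0854,0,0,0,0,0,8.2],[0.0854,0,0,0,0,0,8.2],[0.0854,0,0,0,0,0,8.2],[0.0854,-0.0022,-0.0413,0,0,0,0],[0.0854,-0.0022,-0.0413,0,0,0,0],[0.0854,-0.0022,-0.0413,0,0,0,0],[0.0854,-0.0022,-0.0413,0,0,0,0],[0.0854,-0.0022,-0.0413,0,0,0,0],[0.0854,-0.0022,-0.0413,0,0,0,0],[0.0854,-0.0022,-0.0413,0,0,0,0],[0.0854,-0.0022,-0.0413,0,0,0,0],[0.0854,-0.0022,-0.0413,0,0,0,0],[0.0854,0,0,0,0,0,0]]}}

```text
t: 10.25
position: [0.4713, 0.2453, 0.3065]
orientation: [-3.072, 0.004, 0.442]
wrist_force: [1.1, -1.3, 0.8]
finger_gap: 1.0
```

```bash
python3 - <<'E'
from h import *
snap('wrist','w3'); snap('top','t4')
a=cv2.imread('pics/w3.png'); b=cv2.imread('pics/w2.png')[90:270,310:450]
a=cv2.convertScaleAbs(a,alpha=1.5)
m=np.zeros((600,800,3),np.uint8); m[:420,:560]=a
m[:308,560:800]=cv2.resize(b,(240,308),interpolation=cv2.INTER_CUBIC)
cv2.imwrite('pics/m3.png',m)
E
```

```text
(no output)
```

View pics/m3.png

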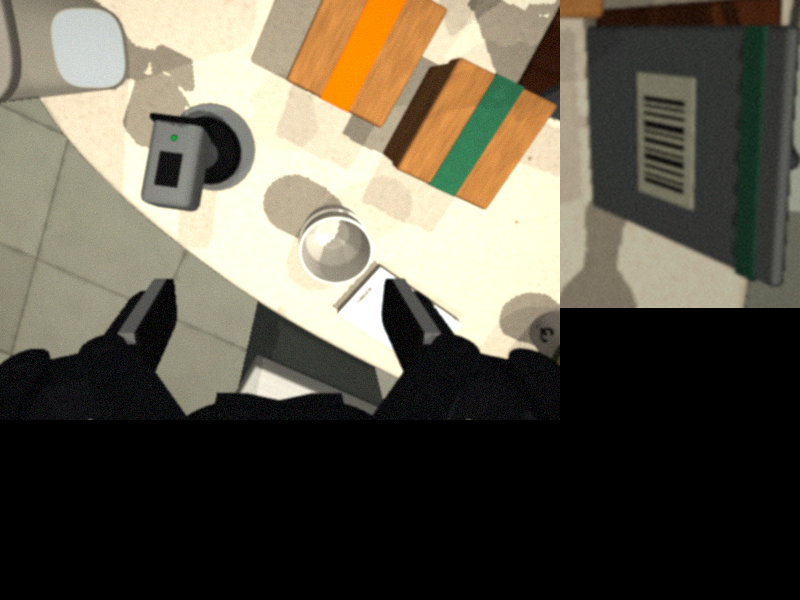

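>>> {"op": "step_arm", "data": {"rows": [[0.0854,0,0,0,0,0,0],[0.0854,0,0,0,0,0,0]]}}

```text
t: 10.55
position: [0.4727, 0.2437, 0.3077]
orientation: [-3.073, 0.002, 0.439]
wrist_force: [0.4, -0.2, 0.4]
finger_gap: 0.999
```

```bash
python3 - <<'E'
from h import *
print(ctrl.get_obs())
snap('scene','s4')
a=cv2.imread('pics/scene0.png')[170:240,145:215]
b=cv2.imread('pics/w3.png')[70:240,110:280]
cv2.imwrite('pics/m4.png',cv2.convertScaleAbs(np.hstack([cv2.resize(x,(400,400),interpolation=cv2.INTER_CUBIC) for x in (a,b)]),alpha=1.5))
E
```

```text
{'t': 10.55, 'q': array([0.43771174, 0.15375546, 0.15898589, 1.57786812, 0.06897214,
       3.14047572]), 'joint_vel': array([ 0.00170539, -0.00193668,  0.00709524,  0.00214147,  0.00162294,
        0.00121498]), 'effort': array([ 1.69011927e-01, -4.46985018e+01,  3.46173763e+01,  1.14468989e-02,
        2.22448390e-01, -1.12250884e-03]), 'position': array([0.47274641, 0.2437246 , 0.30769899]), 'orientation': array([-3.07261850e+00,  1.76438706e-03,  4.38826019e-01]), 'wrist_force': array([ 0.44665663, -0.23355753,  0.43451252]), 'moment': array([-0.05434786,  0.0073097 ,  0.02627509]), 'finger_gap': 0.9985243689869049}
```

View pics/m4.png

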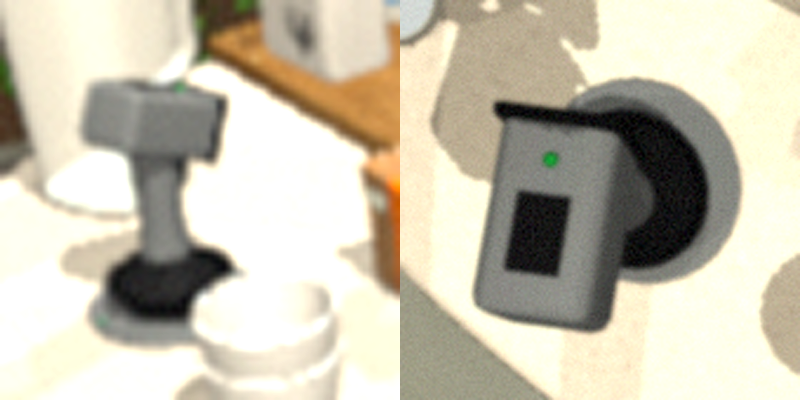

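```bash
python3 - <<'E'
from h import *
h=lambda u,v,z:onz('w3',(u-400)/2.353+110,v/2.353+70,z)
fl,fr,rr,rl=[h(*p) for p in [(505,115,.1335),(618,128,.1335),(585,318,.1665),(478,300,.1665)]]
print('head',np.round([fl,fr,rr,rl],4).tolist())
F=(fl+fr)/2;B=(rl+rr)/2;d=(F-B)[:2];print('len',np.linalg.norm(d),'w',np.linalg.norm(fl-fr),np.linalg.norm(rl-rr));yaw=np.degrees(np.arctan2(d[1],d[0]))
w=(fl-fr)+(rl-rr);print('yaw',yaw,np.degrees(np.arctan2(w[1],w[0]))-90)
y=np.radians(yaw);u=np.array([np.cos(y),np.sin(y)]);c=((F+B)/2)[:2]-.0089*u;print('head c',c,'axis',c-.004*u)
print('disc',[h(a,b,.005).round(4).tolist() for a,b in [(742,190),(638,78),(645,283),(640,180)]])
g=lambda U,V,z:onz('w2',(U-560)/1.714+310,V/1.711+90,z)
p=np.array([g(638,71,.0723),g(696,78,.1177),g(694,210,.1177),g(638,193,.0723)]);print('tag',p.round(4).tolist(),p.mean(0))
for a,b in[(p[0],p[3]),(p[1],p[2])]: e=(b-a);print(np.degrees(np.arctan2(e[1],e[0]))+90,np.linalg.norm(e))
E
```

```text
head [[0.4714, 0.3796, 0.1335], [0.4855, 0.3392, 0.1335], [0.4248, 0.3187, 0.1665], [0.4136, 0.3562, 0.1665]]
len 0.0631779448652242 w 0.04275999271977553 0.03918250129509527
yaw 20.33384370948895 17.975990461433
head c [0.44049991 0.34534947] axis [0.43674917 0.34395951]
disc [[0.4585, 0.295, 0.005], [0.4874, 0.3667, 0.005], [0.3879, 0.3227, 0.005], [0.4395, 0.3464, 0.005]]
tag [[0.6633, 0.0239, 0.0723], [0.6849, 0.0254, 0.1177], [0.6928, -0.0501, 0.1177], [0.6703, -0.0543, 0.0723]] [ 0.67782481 -0.01374773  0.095     ]
5.156903464206508 0.07851920955649039
5.985602793116541 0.07599046784297302
```

>>> {"op": "step_arm", "data": {"rows": [[0.0854,0,0,0,0,0,-8.5],[0.0854,0,0,0,0,0,-8.5],[0.0854,0,0,0,0,0,-8.5],[0.0854,0,0,0,0,0,-8.5],[0.0854,0,0,0,0,0,-8.5],[0.0854,0,0,0,0,0,-8.5],[0.0854,0,0,0,0,0,-8.5],[0.0854,0,0,0,0,0,-8.5],[0.0854,0,0,0,0,0,-8.5],[0.0854,0,0,0,0,0,-8.5],[0.0854,0,0,0,0,0,-8.5],[0.0854,0,0,0,0,0,-8.5],[0.0854,0,0,0,0,0,-8.5],[0.0854,0,0,0,0,0,-8.5],[0.0854,0,0,0,0,0,-8.5],[0.0854,0,0,0,0,0,-8.5],[0.0854,0,0,0,0,0,-8.5],[0.0854,0,0,0,0,0,-8.5],[0.0854,0,0,0,0,0,-8.5],[0.0854,0,0,0,0,0,-8.5]]}}

```text
t: 12.6
position: [0.4728, 0.244, 0.3082]
orientation: [3.074, -0.012, -2.87]
wrist_force: [0.4, 0.0, -0.5]
finger_gap: 0.999
```

```bash
cat >> h.py <<'E'
from scipy.spatial.transform import Rotation as Ro
def plan(p,yawdeg):
    "turn (deg, tool) to pointing down at yaw, then shift in turned tool axes"
    o=ctrl.get_obs(); R0=Ro.from_euler('xyz',o['orientation']); R1=Ro.from_euler('xyz',[180,0,yawdeg],degrees=True)
    print('turn',(R0.inv()*R1).as_rotvec(degrees=True).round(2),'shift',R1.inv().apply(np.array(p)-o['position']).round(4),'F',o['wrist_force'].round(1),'q',o['q'].round(2))
E
python3 -c "
from h import *
plan([.440,.345,.24],199)"
```

```text
turn [ 3.91 -0.6  -3.49] shift [-0.0019  0.1062  0.0682] F [ 0.4  0.  -0.5] q [0.44 0.15 0.16 1.58 0.07 0.17]
```

>>> {"op": "step_arm", "data": {"rows": [[0.0854,0,0,0,3.91,-0.6,-3.49],[0.0854,0,0,0,0,0,0],[0.0854,0,0.035,0,0,0,0],[0.0854,0,0.035,0,0,0,0],[0.0854,-0.002,0.036,0,0,0,0],[0.0854,0,0,0.03,0,0,0],[0.0854,0,0,0.03,0,0,0],[0.0854,0,0,0.008,0,0,0],[0.0854,0,0,0,0,0,0]]}}

```text
t: 13.5
position: [0.44, 0.3447, 0.2392]
orientation: [-3.141, -0.003, -2.817]
wrist_force: [0.3, 0.5, 0.1]
finger_gap: 1.0
```

```bash
python3 - <<'E'
from h import *
plan([.440,.345,.108],199)
snap('wrist','w5')
cv2.imwrite('pics/w5b.png',cv2.convertScaleAbs(cv2.imread('pics/w5.png'),alpha=1.5))
E
```

```text
turn [-0.01 -0.18 -0.38] shift [-1.000e-04  2.000e-04  1.312e-01] F [0.3 0.5 0.1] q [0.66 0.19 0.06 1.44 0.   0.34]
```

View pics/w5b.png

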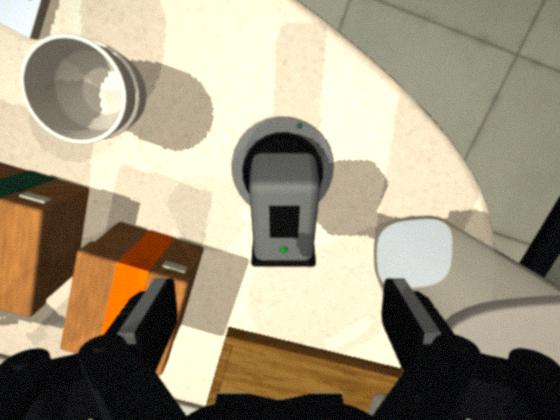

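```bash
python3 - <<'E'
from h import *
o=ctrl.get_obs();R=Ro.from_euler('xyz',o['orientation'])
for u,v,z in [(284.5,258,.1335),(284.5,188,.1665),(284,165,.005)]:
    p=onz('w5',u,v,z); print(p.round(4),R.inv().apply(p-o['position']).round(4))
E
```

```text
[0.4765 0.3614 0.1335] [-0.0395  0.0039  0.1072]
[0.4163 0.3404 0.1665] [0.0244 0.0032 0.0742]
[0.4318 0.3475 0.005 ] [0.0073 0.005  0.2357]
```

The wrist view shows the head aligned with the jaws, about 3 mm off-centre (column 284 against 280). I'll correct that, descend and grip.

>>> {"op": "step_arm", "data": {"rows": [[0.0854,0.001,0.003,0,0,0,0],[0.0854,0,0,0.03,0,0,0],[0.0854,0,0,0.03,0,0,0],[0.0854,0,0,0.03,0,0,0],[0.0854,0,0,0.03,0,0,0],[0.0854,0,0,0.011,0,0,0],[0.0854,0,0,0,0,0,0]]}}

```text
t: 14.25
position: [0.4382, 0.3478, 0.1089]
orientation: [-3.141, -0.002, -2.816]
wrist_force: [-0.8, -0.6, 0.3]
finger_gap: 1.006
```

>>> {"op": "step_arm", "data": {"rows": [[0.03,0,0,0,0,0,0],[0.03,0,0,0,0,0,0],[0.03,0,0,0,0,0,0],[0.03,0,0,0,0,0,0],[0.03,0,0,0,0,0,0],[0.03,0,0,0,0,0,0],[0.03,0,0,0,0,0,0],[0.03,0,0,0,0,0,0]], "grip_force": 60}}

```text
t: 15.05
position: [0.4395, 0.3486, 0.1111]
orientation: [3.141, 0.003, -2.815]
wrist_force: [1.2, -0.8, 5.2]
finger_gap: 0.53
```

>>> {"op": "step_arm", "data": {"rows": [[0.03,0,0,-0.01,0,0,0],[0.03,0,0,-0.02,0,0,0],[0.03,0,0,-0.03,0,0,0],[0.03,0,0,-0.03,0,0,0],[0.03,0,0,-0.03,0,0,0],[0.03,0,0,-0.015,0,0,0],[0.03,0,0,0,0,0,3],[0.03,0,0,0,0,0,5],[0.03,0,0,0,0,0,4.3],[0.03,0,0,0,0,0,2],[0.03,0,0,0,0,0,0]]}}

```text
t: 16.15
position: [0.4382, 0.3479, 0.2445]
orientation: [-3.141, -0.001, -3.065]
wrist_force: [-0.1, 0.5, -2.7]
finger_gap: 0.531
```

>>> {"op": "step_arm", "data": {"rows": [[0.03,-0.002,-0.01,0,0,0,0],[0.03,-0.004,-0.02,0,0,0,0],[0.03,-0.006,-0.028,0,0,0,0],[0.03,-0.006,-0.028,0,0,0,0],[0.03,-0.006,-0.028,0,0,0,0],[0.03,-0.006,-0.028,0,0,0,0],[0.03,-0.006,-0.028,0,0,0,0],[0.03,-0.006,-0.028,0,0,0,0],[0.03,-0.006,-0.028,0,0,0,0],[0.03,-0.006,-0.028,0,0,0,0],[0.03,-0.006,-0.028,0,0,0,0],[0.03,-0.006,-0.028,0,0,0,0],[0.03,-0.006,-0.028,0,0,0,0],[0.03,-0.006,-0.022,0,0,0,0],[0.03,-0.004,-0.015,0,0,0,0],[0.03,-0.002,-0.005,0,0,0,0],[0.03,0,0,0,0,0,0],[0.03,0,0,0,0,0,0]]}}

```text
t: 17.95
position: [0.5511, -0.0238, 0.2442]
orientation: [3.141, -0.001, -3.064]
wrist_force: [0.3, -0.2, -2.4]
finger_gap: 0.529
```

```bash
python3 - <<'E'
from h import *
plan([.5502,-.0239,.1349],184.4)
snap('wrist','w6'); snap('top','t6')
a=cv2.convertScaleAbs(cv2.imread('pics/w6.png'),alpha=1.4)
b=cv2.convertScaleAbs(cv2.imread('pics/t6.png')[160:300,145:345],alpha=1.3)
m=np.zeros((600,800,3),np.uint8);m[:420,:560]=a;m[420:588,560:800]=cv2.resize(b,(240,168));cv2.imwrite('pics/m6.png',m)
E
```

```text
turn [ 0.03 -0.04  0.04] shift [ 0.0009 -0.      0.1093] F [ 0.3 -0.2 -2.4] q [-0.04  0.18  0.05  1.44  0.   -0.12]
```

View pics/m6.png

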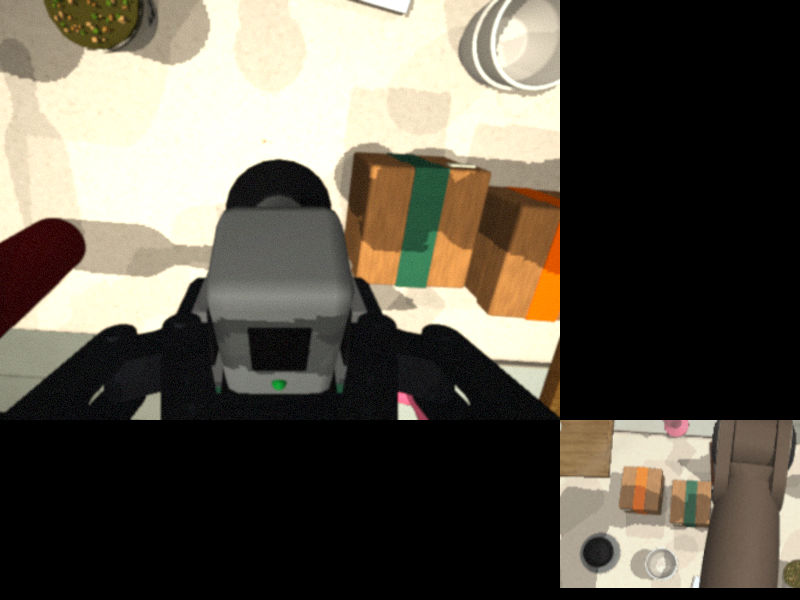

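The scanner sits centred and symmetric in the jaws. The boxes and cups are undisturbed and the dish is empty. I'll refine the tag yaw by code from the earlier views.

```bash
python3 - <<'E'
from h import *
from scipy.optimize import least_squares
def corners(fn,x0,x1,y0,y1,s=8):
    a=cv2.imread(f'pics/{fn}.png')[y0:y1,x0:x1]; g=cv2.GaussianBlur(cv2.resize(cv2.cvtColor(a,cv2.COLOR_BGR2GRAY),None,fx=s,fy=s,interpolation=cv2.INTER_CUBIC),(0,0),4)
    _,b=cv2.threshold(g,0,255,cv2.THRESH_OTSU); b=cv2.morphologyEx(b,cv2.MORPH_CLOSE,np.ones((35,35)))
    c=max(cv2.findContours(b,0,2)[0],key=cv2.contourArea); h=cv2.convexHull(c)
    for e in np.linspace(.02,.1,40):
        q=cv2.approxPolyDP(h,e*cv2.arcLength(h,True),True)
        if len(q)==4: break
    # refine: fit line to hull-side contour points
    q=q[:,0].astype(float); L=[]
    P=c[:,0].astype(float)
    for i in range(4):
        A,B=q[i],q[(i+1)%4]; d=(B-A)/np.linalg.norm(B-A); t=(P-A)@d/np.linalg.norm(B-A); n=abs((P-A)@[-d[1],d[0]])
        L.append(cv2.fitLine(P[(t>.12)&(t<.88)&(n<8)].astype(np.float32),cv2.DIST_HUBER,0,.01,.01).ravel())
    C=[]
    for i in range(4):
        l,m=L[i-1],L[i]; k=np.linalg.solve(np.array([l[:2],-m[:2]]).T,m[2:]-l[2:]); C.append(l[2:]+k[0]*l[:2])
    return (np.array(C)+.5)/s-.5+[x0,y0]
obs={'top0':corners('top0',277,310,190,210),'w2':corners('w2',348,394,125,218)}
def model(p):
    t=np.radians(p[2]);f=np.array([np.cos(t),np.sin(t),0]);y=np.array([np.sin(t),-np.cos(t),0]);z=np.sin(np.radians(25))*f+[0,0,np.cos(np.radians(25))]
    return [np.array([p[0],p[1],.095])+a*.038*y+b*.025*z for a,b in [(-1,-1),(1,-1),(1,1),(-1,1)]]
def res(p,fs):
    r=[]
    for f in fs:
        for m in model(p):
            q=proj(f,m); r+=list(q-obs[f][np.argmin(np.linalg.norm(obs[f]-q,axis=1))])
    return np.array(r)
for fs in (['top0'],['w2'],['top0','w2']):
    s=least_squares(res,[.678,-.014,4.4],x_scale=[.01,.01,3],args=(fs,),diff_step=1e-3);print(fs,s.x.round(4),abs(s.fun).max().round(2))
print({k:v.round(1).tolist() for k,v in obs.items()})
# dish centre from top image t6: ring ellipse
E
```

```text
['top0'] [ 0.6791 -0.0199 10.2783] 6.75
['w2'] [ 0.6773 -0.0131  5.8035] 1.18
['top0', 'w2'] [ 0.6775 -0.0138  6.1651] 8.97
{'top0': [[305.7, 193.2], [305.3, 204.3], [290.3, 204.9], [279.4, 194.0]], 'w2': [[354.0, 131.4], [389.3, 135.0], [387.8, 213.1], [355.2, 201.0]]}
```

```bash
python3 - <<'E'
from h import *
g=lambda U,V,z:onz('w2',(U-560)/1.714+310,V/1.711+90,z)
k=lambda U,V,z:onz('t1',(U+.5)/5-.5+205,(V+.5)/5-.5+170,z)
for n,a,b in [('w2 low',g(590,28,.018),g(594,205,.018)),('t1 green top',k(342,82,.150),k(550,77,.150)),('t1 top',k(343,62,.17),k(550,58,.17)),('t1 tag top',k(386,124,.1177),k(506,121,.1177)),('t1 tag bot',k(383,180,.0723),k(503,174,.0723))]:
    e=b-a;print(n,a.round(4),b.round(4),np.degrees(np.arctan2(e[1],e[0]))+90,np.linalg.norm(e))
from scipy.optimize import least_squares
obs={'t1':None}
a=cv2.convertScaleAbs(cv2.imread('pics/top0.png')[172:222,262:322],alpha=1.5);b=cv2.convertScaleAbs(cv2.imread('pics/w2.png')[95:265,315:455],alpha=1.4)
m=np.zeros((600,800,3),np.uint8);m[:333,:400]=cv2.resize(a,(400,333),interpolation=cv2.INTER_CUBIC);m[:486,400:]=cv2.resize(b,(400,486),interpolation=cv2.INTER_CUBIC)
cv2.imwrite('pics/m7.png',m)
E
```

```text
w2 low [0.64   0.0467 0.018 ] [ 0.6514 -0.0809  0.018 ] 5.087003075971438 0.1280444832703333
t1 green top [0.7008 0.0513 0.15  ] [ 0.7131 -0.0753  0.15  ] 5.557879967869525 0.12725223675966135
t1 top [0.7073 0.0509 0.17  ] [ 0.7188 -0.0734  0.17  ] 5.276637466899743 0.12481511358183703
t1 tag top [0.6853 0.0231 0.1177] [ 0.6926 -0.0515  0.1177] 5.612482799681786 0.07499906681003096
t1 tag bot [0.6607 0.0231 0.0723] [ 0.6703 -0.0537  0.0723] 7.084449191442175 0.07734055959548955
```

View pics/m7.png

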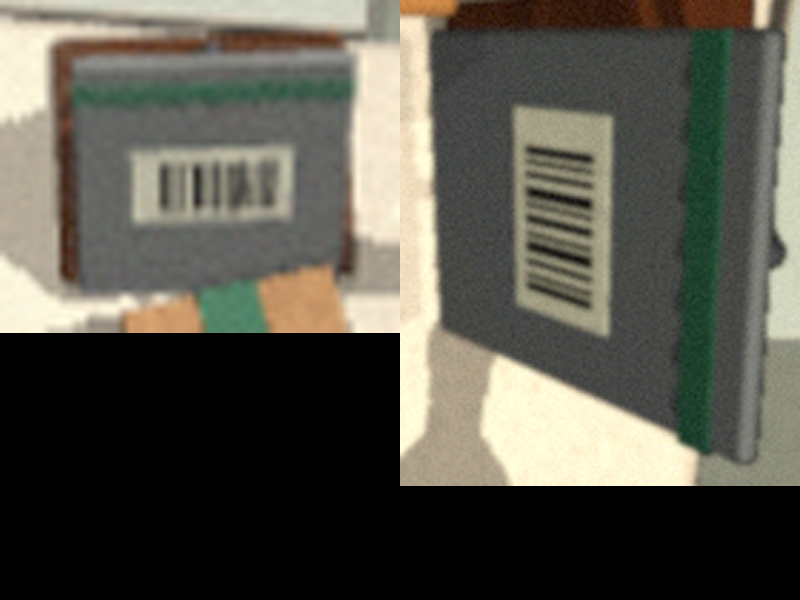

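The tag edges agree on a yaw of about 5.4° (long panel edges 5.1–5.6°). Aiming now.

>>> {"op": "step_arm", "data": {"rows": [[0.03,0.001,-0.002,0,0,0,-1],[0.03,0,0,0.02,0,0,0],[0.03,0,0,0.025,0,0,0],[0.03,0,0,0.025,0,0,0],[0.03,0,0,0.02,0,0,0],[0.03,0,0,0.013,0,0,0],[0.03,0,0,0.006,0,0,0],[0.03,0,0,0,0,0,0],[0.03,0,0,0,0,0,0]]}}

```text
t: 18.95
position: [0.551, -0.0264, 0.1361]
orientation: [-3.141, 0.001, -3.047]
wrist_force: [0.5, 0.3, -2.3]
finger_gap: 0.535
```

```bash
python3 - <<'E'
from h import *
plan([.5503,-.0258,.1349],185.4)
snap('scene','s7')
a=cv2.convertScaleAbs(cv2.imread('pics/s7.png')[150:300,200:400],alpha=1.4)
cv2.imwrite('pics/s7c.png',cv2.resize(a,(800,600),interpolation=cv2.INTER_CUBIC))
E
```

```text
turn [-0.01  0.05  0.02] shift [0.0007 0.0007 0.0012] F [ 0.5  0.3 -2.3] q [-0.05  0.19 -0.17  1.21  0.   -0.14]
```

View pics/s7c.png

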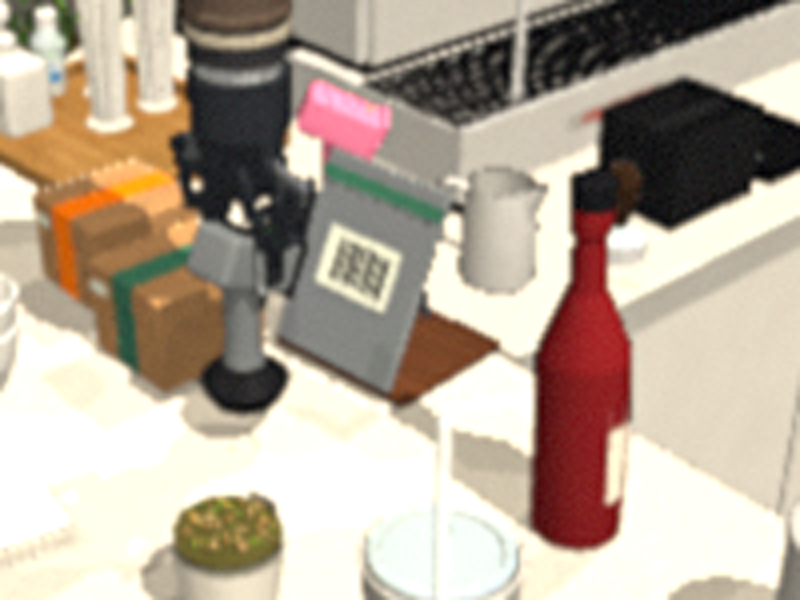

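The scanner is upright at (240,320) and faces the tag from about 10 cm. A 1 mm trim in z, then hold.

>>> {"op": "step_arm", "data": {"rows": [[0.03,0.0005,0.0005,0.001,0,0,0],[0.03,0,0,0,0,0,0],[0.03,0,0,0,0,0,0],[0.03,0,0,0,0,0,0],[0.03,0,0,0,0,0,0],[0.03,0,0,0,0,0,0],[0.03,0,0,0,0,0,0],[0.03,0,0,0,0,0,0],[0.03,0,0,0,0,0,0],[0.03,0,0,0,0,0,0],[0.03,0,0,0,0,0,0],[0.03,0,0,0,0,0,0],[0.03,0,0,0,0,0,0],[0.03,0,0,0,0,0,0],[0.03,0,0,0,0,0,0],[0.03,0,0,0,0,0,0],[0.03,0,0,0,0,0,0],[0.03,0,0,0,0,0,0],[0.03,0,0,0,0,0,0],[0.03,0,0,0,0,0,0]]}}

```text
t: 21.0
position: [0.55, -0.026, 0.1342]
orientation: [3.142, -0.0, -3.047]
wrist_force: [-0.5, -0.2, -3.3]
finger_gap: 0.531
```

>>> {"op": "step_arm", "data": {"rows": [[0.03,0,0,0,0,0,0],[0.03,0,0,0,0,0,0],[0.03,0,0,0,0,0,0],[0.03,0,0,0,0,0,0],[0.03,0,0,0,0,0,0],[0.03,0,0,0,0,0,0],[0.03,0,0,0,0,0,0],[0.03,0,0,0,0,0,0],[0.03,0,0,0,0,0,0],[0.03,0,0,0,0,0,0]]}}

```text
t: 22.0
position: [0.55, -0.026, 0.1342]
orientation: [3.142, -0.0, -3.047]
wrist_force: [-0.6, -0.2, -3.4]
finger_gap: 0.531
```

>>> {"op": "step_arm", "data": {"rows": [[0.03,0,0,-0.01,0,0,0],[0.03,0,0,-0.02,0,0,0],[0.03,0,0,-0.03,0,0,0],[0.03,0,0,-0.03,0,0,0],[0.03,0,0,-0.02,0,0,0],[0.03,0,0,0,0,0,-3],[0.03,0,0,0,0,0,-5],[0.03,0,0,0,0,0,-3.3],[0.03,0,0,0,0,0,-2],[0.03,0,0,0,0,0,0],[0.03,0,0,0,0,0,0]]}}

```text
t: 23.1
position: [0.5501, -0.026, 0.2447]
orientation: [-3.142, 0.0, -2.816]
wrist_force: [-0.1, -0.7, -2.7]
finger_gap: 0.531
```

```bash
python3 -c "
from h import *
plan([.4395,.3486,.1111],198.7)"
```

```text
turn [-0.    0.01 -0.05] shift [-0.0154  0.3903  0.1336] F [-0.1 -0.7 -2.7] q [-0.05  0.18  0.05  1.44  0.   -0.37]
```

>>> {"op": "step_arm", "data": {"rows": [[0.03,0,0.01,0,0,0,0],[0.03,0,0.02,0,0,0,0],[0.03,-0.0013,0.028,0,0,0,0],[0.03,-0.0013,0.028,0,0,0,0],[0.03,-0.0013,0.028,0,0,0,0],[0.03,-0.0013,0.028,0,0,0,0],[0.03,-0.0013,0.028,0,0,0,0],[0.03,-0.0013,0.028,0,0,0,0],[0.03,-0.0013,0.028,0,0,0,0],[0.03,-0.0013,0.028,0,0,0,0],[0.03,-0.0013,0.028,0,0,0,0],[0.03,-0.0013,0.028,0,0,0,0],[0.03,-0.0013,0.028,0,0,0,0],[0.03,-0.0013,0.028,0,0,0,0],[0.03,0,0.016,0,0,0,0],[0.03,0,0.008,0,0,0,0],[0.03,0,0,0,0,0,0],[0.03,0,0,0,0,0,0]]}}

```text
t: 24.9
position: [0.4399, 0.3477, 0.2443]
orientation: [-3.141, -0.0, -2.816]
wrist_force: [0.1, 1.1, -2.5]
finger_gap: 0.533
```

```bash
python3 -c "
from h import *
plan([.4395,.3486,.1111],198.7)"
```

```text
turn [-0.02 -0.02 -0.02] shift [1.000e-04 9.000e-04 1.332e-01] F [ 0.1  1.1 -2.5] q [ 0.67  0.2   0.07  1.45 -0.    0.34]
```

>>> {"op": "step_arm", "data": {"rows": [[0.03,0,0.001,0.02,0,0,0],[0.03,0,0,0.03,0,0,0],[0.03,0,0,0.03,0,0,0],[0.03,0,0,0.02,0,0,0],[0.03,0,0,0.012,0,0,0],[0.03,0,0,0.008,0,0,0],[0.03,0,0,0.005,0,0,0],[0.03,0,0,0.004,0,0,0],[0.03,0,0,0.003,0,0,0],[0.03,0,0,0,0,0,0],[0.03,0,0,0,0,0,0]]}}

```text
t: 26.0
position: [0.4395, 0.3495, 0.1127]
orientation: [3.141, 0.0, -2.815]
wrist_force: [-0.7, -0.2, -1.8]
finger_gap: 0.531
```

>>> {"op": "step_arm", "data": {"rows": [[0.03,0,-0.0005,0.001,0,0,0],[0.03,0,0,0.001,0,0,0],[0.03,0,0,0,0,0,0],[0.03,0,0,0,0,0,0]]}}

```text
t: 26.4
position: [0.4398, 0.349, 0.1111]
orientation: [3.141, 0.001, -2.815]
wrist_force: [-1.2, -1.0, 5.2]
finger_gap: 0.535
```

Seated, with the same height and force as at the grasp. Releasing.

>>> {"op": "step_arm", "data": {"rows": [[0.05,0,0,0,0,0,0],[0.055,0,0,0,0,0,0],[0.065,0,0,0,0,0,0],[0.08,0,0,0,0,0,0],[0.0854,0,0,0,0,0,0],[0.0854,0,0,0,0,0,0],[0.0854,0,0,0,0,0,0],[0.0854,0,0,-0.01,0,0,0],[0.0854,0,0,-0.02,0,0,0],[0.0854,0,0,-0.04,0,0,0],[0.0854,0,0,-0.04,0,0,0],[0.0854,0,0,-0.04,0,0,0],[0.0854,0,0,-0.03,0,0,0],[0.0854,0.05,0,0,0,0,0],[0.0854,0.05,0,0,0,0,0],[0.0854,0.03,0,0,0,0,0],[0.0854,0,0,0,0,0,0],[0.0854,0,0,0,0,0,0]]}}

```text
t: 28.2
position: [0.3164, 0.3073, 0.2915]
orientation: [3.14, 0.002, -2.814]
wrist_force: [-0.4, 0.9, -0.4]
finger_gap: 1.0
```

```bash
python3 - <<'E'
from h import *
snap('top','t9');snap('scene','s9')
a=cv2.imread('pics/t9.png')[170:300,145:345]
b=cv2.imread('pics/scene0.png')[170:240,145:215];c=cv2.imread('pics/s9.png')[170:240,145:215]; d=cv2.imread('pics/s9.png')[160:340,130:370]
r=lambda x,s:cv2.resize(x,s,interpolation=cv2.INTER_CUBIC)
m=np.vstack([np.hstack([r(a,(520,338)),r(d,(280,338))]),np.hstack([r(b,(260,260)),r(c,(260,260)),np.zeros((260,280,3),np.uint8)])])
cv2.imwrite('pics/m9.png',cv2.convertScaleAbs(m,alpha=1.3))
E
python3 - <<'E'
from h import *
s0=cv2.imread('pics/scene0.png').astype(int);s9=cv2.imread('pics/s9.png').astype(int)
d=abs(s0-s9).max(2)
print('scene diff frac: scanner',(d[180:225,155:190]>40).mean(),'cups',(d[218:250,178:206]>40).mean(),'dessert',(d[270:310,240:275]>40).mean(),'tumbler',(d[255:345,288:332]>40).mean(),'syrup',(d[195:285,332:360]>40).mean(),'orange',(d[190:225,208:225]>40).mean())
g0=cv2.imread('pics/scene0.png',0)[178:222,157:188];g9=cv2.imread('pics/s9.png',0)
r=cv2.matchTemplate(g9[168:232,147:198],g0,cv2.TM_CCOEFF_NORMED);print('scanner match',r.max(),np.array(np.unravel_index(r.argmax(),r.shape))-10)
def band(fn,lo,hi):
    h=cv2.cvtColor(cv2.imread(f'pics/{fn}.png'),cv2.COLOR_BGR2HSV)[200:270,180:330] if 0 else cv2.cvtColor(cv2.imread(f'pics/{fn}.png'),cv2.COLOR_BGR2HSV)
    m=cv2.inRange(h,lo,hi); m[:195]=0;m[265:]=0;m[:,:185]=0;m[:,325:]=0
    n,l,st,c=cv2.connectedComponentsWithStats(m);i=1+st[1:,4].argmax();return c[i],st[i],cv2.minAreaRect(np.argwhere(l==i)[:,::-1].astype(np.float32))
for fn in('top0','t9'):
    for n,lo,hi in(('orange',(7,190,60),(16,255,255)),('green',(65,80,30),(95,255,255))):
        c,st,r=band(fn,lo,hi);print(fn,n,c.round(1),st,r[2],onz(fn,*c,.086).round(4))
E
```

```text
scene diff frac: scanner 0.0 cups 0.0 dessert 0.022857142857142857 tumbler 0.0007575757575757576 syrup 0.025793650793650792 orange 0.013445378151260505
scanner match 0.9985011 [0 0]
top0 orange [212.  234.8] [210 231   4   7  11] 90.0 [0.5474 0.2323 0.086 ]
top0 green [299.7 233. ] [292 215  16  38 299] 76.75948333740234 [ 0.5732 -0.0412  0.086 ]
t9 orange [209.5 233.5] [209 233   2   2   2] -135.0 [0.551  0.2406 0.086 ]
t9 green [253.2 229.3] [249 211  10  38 296] 3.3664605617523193 [0.5743 0.1052 0.086 ]
```

```bash
python3 -c "
from h import *
print(ctrl.job_done())"
```

```text
the job is handed in; nothing more can be done
None
```

I did the whole job in the order asked and handed it in at about 28 s of robot time.

- **Green box:** I pushed it low along the counter, without lifting it, to about (0.574, 0.105). It is about 31 mm from the orange box, with the centres about 134 mm apart. From the top view, the orange box had not moved.
- **Scan:** I took the scanner from the dish and held it upright and square to the tag. The window was about 10 cm from the tag's middle, and the pose read the same at the start and end of the final second of a roughly 3 s hold. The 10 cm is computed from the arm pose. The tag's yaw of about 5.4° is uncertain by 1–2°, because my readings ranged from 3° to 7°; the long panel edges gave 4–5.5°.
- **Return:** I lowered the scanner to the same height and contact force as when I grasped it, then released it and backed the arm away.

**Last checks:**
- The scene picture around the scanner matches the one from before (correlation 0.9985, no shift), so it is upright and seated.
- The picture areas around the cups and tumbler are unchanged. The dessert cup, syrup bottle and orange box areas changed by 1–3% of pixels, which I put down to shadows or the arm.

**Failed checks:** I had used all 12 pictures, so I could not view the final one and checked it by code instead. My colour check on the orange band found too few pixels to be useful, so its position comes from the earlier views.

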